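# Unstack the lidded pots onto their trivets

### The job

The four white lidded pots have come up from the kitchen stacked two by two. Take the stacks apart and seat each pot flat in the recess of its own wooden trivet, matched in both shape and size (round pots in round recesses, square ones in square, large in large, small in small), the square pots turned so that their sides run with the sides of the recess. Never tip a pot over, and leave the lime and the bottle stopper that stand among them where they are.

Things in the scene. Friction and masses are not known exactly. Their poses are not given: they have to be found in the camera images.
- large_round_pot: Large round pot, 64 mm across, 50 mm tall, 0.28 kg give or take a third. White glazed ceramic with a flat cork lid set into its mouth inside a white rim 6 mm wide; the lid stays on. Origin: centre of its underside, z up; it may stand at any turn. At the start it stands on the stand's top and carries one of the two small pots (either one, up to 6 mm off centre, turned anyhow).
- large_square_pot: Large square pot, 60 x 60 mm, 50 mm tall, 0.28 kg give or take a third. White glazed ceramic with a flat cork lid set into its mouth inside a white rim 6 mm wide; the lid stays on. Origin: centre of its underside, z up; x and y along its sides. At the start it stands on the stand's top and carries one of the two small pots (either one, up to 6 mm off centre, turned anyhow).
- small_round_pot: Small round pot, 42 mm across, 44 mm tall, 0.12 kg give or take a third. White glazed ceramic with a flat cork lid set into its mouth inside a white rim 6 mm wide; the lid stays on. Origin: centre of its underside, z up; it may stand at any turn. At the start it stands on the lid of one of the two large pots, its underside 50 mm above the stand's top.
- small_square_pot: Small square pot, 38 x 38 mm, 44 mm tall, 0.12 kg give or take a third. White glazed ceramic with a flat cork lid set into its mouth inside a white rim 6 mm wide; the lid stays on. Origin: centre of its underside, z up; x and y along its sides. At the start it stands on the lid of one of the two large pots, its underside 50 mm above the stand's top.
- large_round_trivet: Large round trivet of light wood, 92 mm across, with a round recess 80 mm across. Fixed to the stand. 12 mm tall in all; the floor of its recess is 6 mm above the stand's top, with a rim 6 mm wide and 6 mm high round it. Origin: centre of its underside, z up.
- large_square_trivet: Large square trivet of light wood, 88 x 88 mm, with a square recess 76 x 76 mm. Fixed to the stand. 12 mm tall in all; the floor of its recess is 6 mm above the stand's top, with a rim 6 mm wide and 6 mm high round it. Origin: centre of its underside, z up, x and y along its sides.
- small_round_trivet: Small round trivet of light wood, 70 mm across, with a round recess 58 mm across. Fixed to the stand. 12 mm tall in all; the floor of its recess is 6 mm above the stand's top, with a rim 6 mm wide and 6 mm high round it. Origin: centre of its underside, z up.
- small_square_trivet: Small square trivet of light wood, 64 x 64 mm, with a square recess 52 x 52 mm. Fixed to the stand. 12 mm tall in all; the floor of its recess is 6 mm above the stand's top, with a rim 6 mm wide and 6 mm high round it. Origin: centre of its underside, z up, x and y along its sides.
- stopper: Bystander: steel bottle stopper standing on its head, 33 mm across, 48 mm tall, loose. Origin: centre of its underside.
- lime: Bystander: green lime, 52 x 43 x 42 mm, loose. Origin: centre of its underside as it lies at the start.
Not all that is in view belongs to the job. What is shaped like the small_square_pot but orange or turquoise is not meant.

How it is judged:
By the outcome, as a careful person would: the job done as asked, in the order asked, and still so for the second after the job is handed in, with the robot touching nothing.
It also fails if it takes over 96 s, if anything falls off the work surface, if the arm or the gripper's body presses on something with over 40 N, if the wrist force passes 120 N, or if a joint passes its speed limit or range.

### The arm

A 7-joint arm with a two-finger parallel gripper is mounted at the origin on a cart in front of the work surface, level with it; the furniture and walls round the work are solid. World frame = base frame: x ahead of the robot, y to its left, z up, the work surface at z = 0. Lengths are in mm, angles in rad, forces in N, time in s.
With the tool pointing down it reaches from about 350 to 900 mm from the base axis. Payload 8.1 kg.
Tool frame: the origin (TCP) lies between the finger pads; the fingertips stand 8 mm ahead of it and the grasp point (between the pads) lies 11 mm behind it; z points along the fingers, y is the direction in which the jaws open and shut (so a half turn about z gives the same grasp; the last joint's range is limited). The gripper opens to 85 mm and grips with 20 to 120 N. Pads are 22 mm wide; open, the fingers measure 114 mm over their backs; the gripper's body (76 mm by 85 mm) begins 54 mm behind the grasp point. The pads swing forward as they close: fully open they stand 13 mm farther back than shut.
Start: joints at [-0.103, 0.434, 0.025, 1.573, -0.012, 1.134, -0.075], TCP at [625.013, -0.027, 239.323] pointing down, gripper open.
Joint ranges: [-2.62, 2.62], [-0.44, 2.09], [-1.27, 1.32], [0.08, 2.57], [-1.32, 4.46], [0.12, 2], [-2.74, 2.74]. Speed limits (rad/s): [2.22, 2.22, 3.01, 3.01, 3.14, 3.14, 3.14].

### API

Orientations are given as [roll, pitch, yaw] about the fixed x, y, z axes, in that order (R = Rz(yaw) Ry(pitch) Rx(roll)).
In Python, from workcell import read_state, camera, sign_off, boxes_of, place_of gives the robot as it stands.
- The arm moves only by the tool step_arm, never from a script. Its argument "motion" is one flat list of numbers, 6 for each row, row after row: the shift along the tool's x, y, z in m, then the turn, a rotation vector about the tool's x, y, z in rad. A call has 1 to 20 rows; each row shifts and turns the pose as measured when the row begins, along the tool's axes as they then stand; what a row does not reach is not made up. A row lasts 1/12 s, in which the tool goes at most 41.7 mm and 7.16 degrees, less where a joint would pass 70% of its speed; a pose out of reach is approached as far as the arm can. A call is refused whole if a number of a shift passes 0.0417 or a number of a turn 0.125, either way. A call with a gripper value outside its range is refused whole. "jaw" is the closure, from 0 (fully open) to 1 (shut), set as the call begins (left out, the last holds). The fingers move at their own pace and stop on an object; "force" is the grip in N (left out, the last holds). Time passes only in rows, so rows that do not move let the fingers close. It gives the time, the measured TCP pose, the force and the opening at its end, in the units of the state.
- read_state(): the state, without advancing time (a new reading comes with each control period).
- camera(name): name is "scene" or "side" or "wrist"; returns a dict with "frame" (420x560x3 uint8, red, green, blue), "fovy" (degrees; the focal length in pixels is half the picture's height over the tangent of half this angle, whatever the lens; pixels are square), "cx", "cy" (the principal point, pixels), "pose" (4x4, takes a point from camera to world coordinates). Camera axes: x right, y down, z forward; pixel columns grow to the right and rows downward; lengths in mm; the calibration is good to about 2 mm. The wrist camera is an equidistant fisheye: a pixel r from the principal point sees the ray r / f radians off the axis. A picture is of the moment at which its call begins. There is no depth.
- sign_off(): hands the job in, once; it reports no verdict.
Trained networks look in the newest picture that a camera, given by its name, has taken for a name from the list of things; names that differ only in an ending like _2 or _b are one class to them, and where a whole thing is asked for, a point or a joint stands for the part that bears it (a point fixed in the world has none). Each returns a list of dicts, best first, with "score" (0 to 1); they miss things now and then, are a little off and sometimes report something else, mostly with a low value. They report only what shows in the picture. A call takes as long as a camera call. They do not tell look-alikes from the thing itself.
- boxes_of(name, camera): "box" ([centre column, centre row, width, height] in pixels, round what is visible of it).
- place_of(name, camera): "pixel" ([column, row] in pixels: a listed point, or the origin of a listed thing).
The state is a dict: "time": time; "qpos": joint angles; "dq": joint speeds; "effort": joint torques, N m; "eef_pos": TCP position; "tool_rot": TCP orientation; "contact_force": force on the tool from outside, world axes, zero at the start; "ft_torque": the same for the moment, N m; "opening": opening from 0.0 (shut) to 1.0 (fully open).
Only numpy, scipy, OpenCV 4.12 (cv2) and the standard library are available. Lean on these libraries where they do the work, as an engineer would, in place of code of your own. Each camera call takes 0.05 s, during which the arm holds its last target.

## Working session

There is one attempt and no reset: what is moved stays moved. The work goes in short steps, Python scripts to look and compute and a tool call to move; the robot and the scene stay as the last step left them, time stands still between calls to the robot, and variables do not carry over. Pictures are saved under pics/ and viewed, and the job is handed in when it is done.

Besides the shell and the picture viewer there is one more tool, called after "Request:" by a JSON object that holds its "method" and its "body". step_arm: Moves the arm, as the interface text tells. Its arguments: {"type":"object","properties":{"motion":{"type":"array"},"jaw":{"type":"number"},"force":{"type":"number"}},"required":["motion"]}

```bash
ls; mkdir -p pics
cat > h.py <<'E'
import numpy as np, cv2
from workcell import *
def snap(name,fn):
    c=camera(name); cv2.imwrite('pics/'+fn,c['frame'][:,:,::-1]); return c
E
python3 - <<'E'
from h import *
s=read_state()
print(s)
for n in ['scene','side','wrist']:
    c=snap(n,n+'0.png'); print(n,c['fovy'],c['cx'],c['cy'],np.round(c['pose'],3).tolist())
E
```

```text
pics
{'time': 0.0, 'qpos': array([-0.10262278,  0.43524495,  0.02493329,  1.57408634, -0.01161659,
        1.13399054, -0.07507812]), 'dq': array([ 1.55847489e-03, -2.13701831e-04,  2.61542493e-04, -1.33490743e-03,
        1.18980453e-04, -6.51376928e-05, -1.28524983e-04]), 'effort': array([ 8.97134169e-05, -6.70461059e+01,  1.02531374e+00, -3.16203833e+01,
        1.55155628e-02,  1.25530543e-02, -1.11555586e-06]), 'eef_pos': array([ 6.24512894e+02, -1.25962540e-02,  2.38516000e+02]), 'tool_rot': array([-3.14001221e+00,  1.12618437e-04,  1.57080034e+00]), 'contact_force': array([ 0.07721323, -0.07893822, -0.67037454]), 'ft_torque': array([ 0.04449226, -0.01021142, -0.01253272]), 'opening': 1.003085562574826}
scene 54.9326824060967 279.7598495168536 213.12040179013897 [[-0.883, -0.333, 0.331, 164.077], [-0.469, 0.612, -0.637, 528.044], [0.01, -0.718, -0.696, 698.565], [0.0, 0.0, 0.0, 1.0]]
side 52.36089464003872 281.07213359825056 212.63398180170813 [[-0.999, -0.004, 0.037, 462.323], [-0.031, 0.636, -0.771, 760.311], [-0.021, -0.772, -0.635, 722.154], [0.0, 0.0, 0.0, 1.0]]
wrist 65.70646984690485 286.7077716744001 206.71426022431064 [[1.0, -0.0, -0.001, 624.34], [-0.001, -0.949, -0.316, 81.599], [-0.001, 0.316, -0.949, 374.01], [0.0, 0.0, 0.0, 1.0]]
```

View pics/scene0.png

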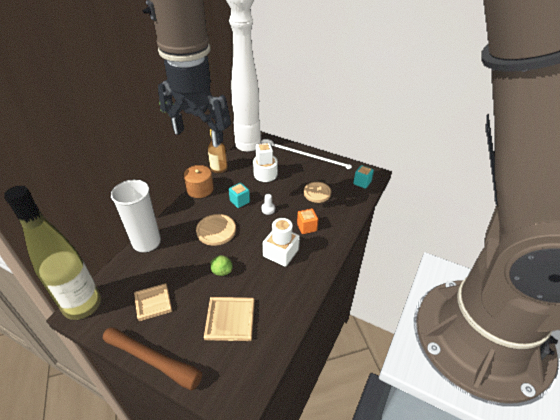

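View pics/side0.png

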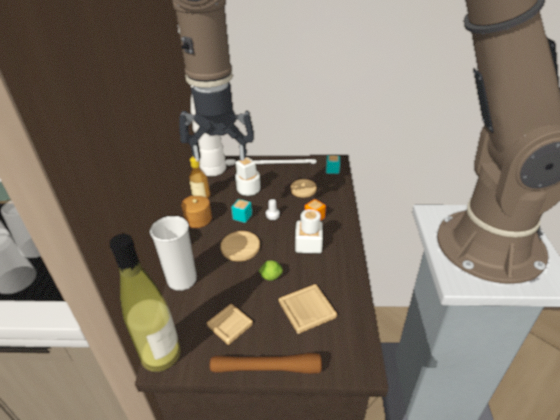

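View pics/wrist0.png

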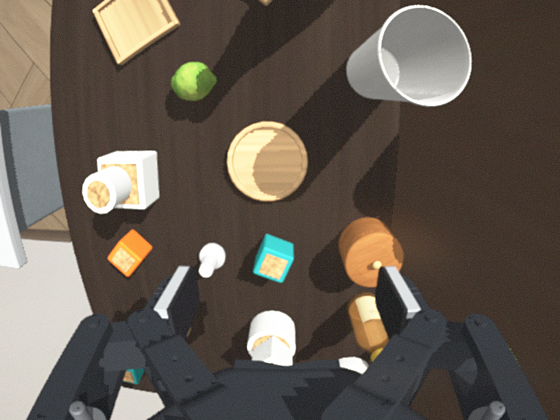

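```bash
cat >> h.py <<'E'
def K(c):
    f=c['frame'].shape[0]/2/np.tan(np.radians(c['fovy'])/2); return f,c['cx'],c['cy']
def ray(c,px,fish=False):
    f,cx,cy=K(c); x=(px[0]-cx);y=(px[1]-cy)
    if fish:
        r=np.hypot(x,y);t=r/f; d=np.array([np.sin(t)*x/max(r,1e-9),np.sin(t)*y/max(r,1e-9),np.cos(t)])
    else: d=np.array([x/f,y/f,1.])
    P=np.array(c['pose']); return P[:3,3],P[:3,:3]@d
def onz(c,px,z,fish=False):
    o,d=ray(c,px,fish); return (o+d*(z-o[2])/d[2])[:2]
def proj(c,p,fish=False):
    P=np.array(c['pose']); q=P[:3,:3].T@(np.asarray(p,float)-P[:3,3]); f,cx,cy=K(c)
    if fish:
        r=np.hypot(q[0],q[1]); t=np.arctan2(r,q[2]); return np.array([cx+f*t*q[0]/r,cy+f*t*q[1]/r])
    return np.array([cx+f*q[0]/q[2],cy+f*q[1]/q[2]])
def crop(c,fn,cen,h,k):
    x,y=map(int,cen); im=c['frame'][max(0,y-h):y+h,max(0,x-h):x+h,::-1]
    cv2.imwrite('pics/'+fn,cv2.resize(im,None,fx=k,fy=k,interpolation=cv2.INTER_CUBIC))
E
python3 - <<'E'
from h import *
Z=dict(large_round_pot=0,large_square_pot=0,small_round_pot=50,small_square_pot=50,large_round_trivet=0,large_square_trivet=0,small_round_trivet=0,small_square_trivet=0,stopper=0,lime=0)
for cam in ['scene','side','wrist']:
    c=camera(cam)
    for n,z in Z.items():
        for r in place_of(n,cam)[:3]:
            if r['score']>.3: print(cam,n,np.round(r['pixel'],1),round(r['score'],2),np.round(onz(c,r['pixel'],z,cam=='wrist'),1))
E
```

```text
scene large_round_pot [263.2 175.4] 0.86 [ 605.5 -220.4]
scene large_square_pot [283.4 250.8] 0.83 [431.   -6.6]
scene small_round_pot [280.8 235.2] 0.82 [437.5  -5.1]
scene small_square_pot [361.4 181.7] 0.73 [ 345.  -263.5]
scene small_square_pot [240.2 200.3] 0.71 [575.2 -58.7]
scene small_square_pot [308.8 225.8] 0.65 [395.9 -60.2]
scene large_round_trivet [217.3 230.1] 0.87 [598.8  11.3]
scene large_square_trivet [228.3 323.3] 0.66 [439.5 207.2]
scene large_square_trivet [219.6 268.4] 0.57 [529.6 103.9]
scene small_round_trivet [318.1 190.5] 0.85 [ 447.1 -234.9]
scene small_square_trivet [152.7 304.7] 0.95 [595.7 243.9]
scene stopper [268.1 207.5] 0.67 [ 531.1 -114.7]
scene lime [221.2 269.4] 0.53 [525.  104.5]
side large_round_pot [251.6 190.1] 0.63 [ 592.1 -216.7]
side large_square_pot [307.2 241.9] 0.95 [437.3  -3.8]
side small_round_pot [310.9 226. ] 0.95 [429.4  -5.9]
side small_square_pot [245.3 218.7] 0.84 [588.6 -31.8]
side small_square_pot [332.1 171.3] 0.79 [ 365. -238.]
side small_square_pot [245.1 177.1] 0.69 [ 606.3 -209.4]
side large_round_trivet [245.3 243.5] 0.7 [589.    3.3]
side large_square_trivet [307.  309.9] 0.95 [441.  201.7]
side small_round_trivet [302.6 189.6] 0.84 [ 447.  -219.6]
side small_square_trivet [228.3 321.6] 0.75 [601.6 233.6]
side stopper [272.4 215.1] 0.7 [ 527.6 -105.9]
side lime [268.1 277.1] 0.9 [527.  112.1]
wrist large_round_pot [271.1 326.6] 0.89 [ 601.7 -227.6]
wrist large_square_pot [138.6 173.6] 0.92 [437.4   1.2]
wrist small_round_pot [115.2 183.6] 0.81 [430.1   1.4]
wrist small_square_pot [272.9 252.2] 0.92 [609.3 -79.7]
wrist small_square_pot [133.8 359.3] 0.67 [ 392.1 -270.6]
wrist small_square_pot [135.6 246.2] 0.61 [444.2 -75.9]
wrist large_round_trivet [265.3 157. ] 0.68 [599.7  18.1]
wrist large_square_trivet [135.6  17.2] 0.68 [441.5 199.3]
wrist stopper [211.6 252.9] 0.82 [ 526.3 -106.6]
wrist lime [201.7  78.5] 0.66 [526.9 112.5]
```

Request:
{"method": "step_arm", "body": {"motion": [0,-0.035,0,0,0,0,0,-0.035,0,0,0,0,0,-0.035,0,0,0,0,0,-0.035,0,0,0,0,0,-0.035,0,0,0,0,0,-0.015,0,0,0,0,0,0,0,0,0,0,0,0,0,0,0,0], "jaw": 0, "force": 40}}

```text
time: 2.47
eef_pos: [427.0, -0.2, 236.9]
tool_rot: [3.141, 0.001, 1.571]
contact_force: [0.1, -0.1, 0.8]
opening: 1.0
```

Run:
```python
from h import *
c=snap('wrist','w1.png'); s=read_state(); print(s['time'],s['eef_pos'],s['tool_rot'])
np.save('w1.npy',c,allow_pickle=True)
for n,z in dict(large_square_pot=0,small_round_pot=50,large_square_trivet=0,small_round_trivet=0,stopper=0,lime=0,small_square_pot=0).items():
    for r in place_of(n,'wrist')[:2]: print(n,np.round(r['pixel']),round(r['score'],2),np.round(onz(c,r['pixel'],z,True),1))
```

```text
2.5167 [ 4.2737097e+02 -2.9025483e-01  2.3682892e+02] [3.14124673e+00 5.95637662e-04 1.57074607e+00]
large_square_pot [293. 170.] 0.9 [433.8   2.1]
small_round_pot [287. 179.] 0.6 [427.2   3.5]
large_square_trivet [301.   2.] 0.87 [443.4 200.4]
small_round_trivet [301. 328.] 0.74 [ 446.9 -227.8]
stopper [361. 253.] 0.58 [ 523.  -105.4]
lime [376.  81.] 0.81 [529.2 109.7]
lime [294. 170.] 0.68 [435.8   2.6]
small_square_pot [420. 251.] 0.93 [ 606.4 -105.2]
small_square_pot [274. 249.] 0.77 [410.7 -99.1]
```

View pics/w1.png

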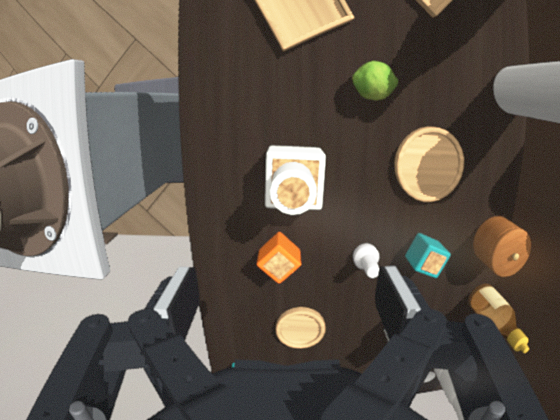

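```bash
cat >> h.py <<'E'
def blobs(c,lo,hi,amin=60):
    hsv=cv2.cvtColor(c['frame'],cv2.COLOR_RGB2HSV); m=cv2.inRange(hsv,np.array(lo),np.array(hi))
    m=cv2.morphologyEx(m,cv2.MORPH_OPEN,np.ones((2,2)))
    cs,_=cv2.findContours(m,cv2.RETR_EXTERNAL,cv2.CHAIN_APPROX_NONE)
    return [k[:,0,:].astype(float) for k in cs if cv2.contourArea(k)>amin]
def fit(c,k,z,fish=True):
    P=np.array([onz(c,p,z,fish) for p in k]).astype(np.float32)
    (x,y),r=cv2.minEnclosingCircle(P); rc=cv2.minAreaRect(P); A=cv2.contourArea(P.reshape(-1,1,2))
    h=cv2.convexHull(P); M=cv2.moments(h); 
    return dict(circ=np.round([x,y,r],1).tolist(),cen=np.round([M['m10']/M['m00'],M['m01']/M['m00']],1).tolist(),rect=[np.round(v,1).tolist() for v in rc],area=round(A))
E
python3 - <<'E'
from h import *
c=np.load('w1.npy',allow_pickle=True).item()
hsv=cv2.cvtColor(c['frame'],cv2.COLOR_RGB2HSV)
for p in [(294,190),(300,164),(294,212),(310,328),(300,345),(280,328),(430,165),(400,165),(310,30),(345,12),(220,120)]: print(p,hsv[p[1],p[0]],c['frame'][p[1],p[0]])
for k in blobs(c,(8,60,110),(28,200,255)): print(np.round(k.mean(0)),len(k),'z12',fit(c,k,12),'z94',fit(c,k,94))
crop(c,'w1c.png',(295,180),60,6)
E
```

```text
(294, 190) [ 19 108 240] [240 201 138]
(300, 164) [ 30   1 251] [251 251 250]
(294, 212) [  0   0 255] [255 255 255]
(310, 328) [ 19  96 237] [237 204 148]
(300, 345) [ 22  85 252] [252 230 168]
(280, 328) [ 19  96 239] [239 205 149]
(430, 165) [ 17 108 177] [177 144 102]
(400, 165) [ 22  86 251] [251 229 166]
(310, 30) [ 20  94 243] [243 213 153]
(345, 12) [ 18 106 118] [118  99  69]
(220, 120) [14 75 68] [68 57 48]
[520. 342.] 62 z12 {'circ': [870.4, -308.7, 50.6], 'cen': [867.0, -307.7], 'rect': [[869.0, -310.3], [34.3, 100.4], 49.8], 'area': 2489} z94 {'circ': [769.3, -219.9, 39.1], 'cen': [766.8, -219.1], 'rect': [[768.3, -221.1], [26.5, 77.6], 49.8], 'area': 1485}
[301. 328.] 132 z12 {'circ': [447.6, -221.6, 39.5], 'cen': [447.5, -221.7], 'rect': [[448.0, -221.8], [77.5, 70.1], 89.1], 'area': 4311} z94 {'circ': [442.8, -152.6, 30.5], 'cen': [442.7, -152.7], 'rect': [[443.1, -152.8], [59.9, 54.2], 89.1], 'area': 2572}
[494. 308.] 113 z12 {'circ': [772.6, -214.9, 70.2], 'cen': [766.7, -215.2], 'rect': [[770.3, -218.0], [46.5, 140.3], 52.7], 'area': 5027} z94 {'circ': [693.8, -147
[... 2395 characters left out ...]
[602.3, 209.2], 'rect': [[605.2, 206.7], [41.8, 20.6], 11.1], 'area': 469} z94 {'circ': [563.2, 185.1, 16.1], 'cen': [562.3, 180.1], 'rect': [[564.5, 178.2], [32.3, 15.9], 11.1], 'area': 280}
[304.  17.] 232 z12 {'circ': [447.5, 189.0, 55.1], 'cen': [445.8, 177.6], 'rect': [[448.0, 188.7], [89.7, 68.3], 27.1], 'area': 3996} z94 {'circ': [442.7, 164.5, 42.6], 'cen': [441.4, 155.7], 'rect': [[443.1, 164.3], [69.3, 52.7], 27.1], 'area': 2384}
[89. 41.] 549 z12 {'circ': [152.3, 200.5, 175.0], 'cen': [149.7, 186.6], 'rect': [[148.1, 183.6], [124.7, 338.7], 75.5], 'area': 30625} z94 {'circ': [214.7, 173.4, 135.2], 'cen': [212.7, 162.7], 'rect': [[211.5, 160.3], [96.3, 261.6], 75.5], 'area': 18269}
```

View pics/w1c.png

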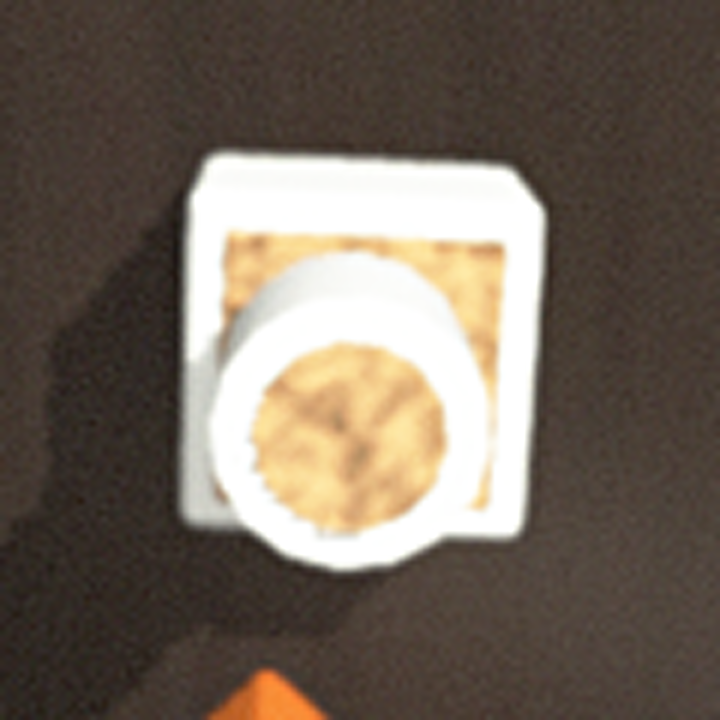

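Request:
{"method": "step_arm", "body": {"motion": [0.001,0.006,0.03,0,0,0,0,0,0.035,0,0,0,0,0,0.035,0,0,0,0,0,0.03,0,0,0,0,0,0.015,0,0,0,0,0,0,0,0,0,0,0,0,0,0,0]}}

```text
time: 3.45
eef_pos: [439.8, 1.3, 86.9]
tool_rot: [3.136, -0.0, 1.571]
contact_force: [0.3, 0.5, 0.1]
opening: 1.001
```

Request:
{"method": "step_arm", "body": {"motion": [0,-0.004,0.01,0,0,0,0,-0.002,0.006,0,0,0,0,0,0.003,0,0,0,0,0,0,0,0,0]}}

```text
time: 3.78
eef_pos: [437.0, 1.6, 70.4]
tool_rot: [3.131, -0.001, 1.57]
contact_force: [0.3, -0.1, -0.7]
opening: 0.996
```

Request:
{"method": "step_arm", "body": {"motion": [0,-0.003,0.003,0,0,0,0,0,0,0,0,0,0,0,0,0,0,0,0,0,0,0,0,0,0,0,0,0,0,0,0,0,0,0,0,0,0,0,0,0,0,0,0,0,0,0,0,0], "jaw": 1, "force": 40}}

```text
time: 4.45
eef_pos: [435.6, 1.7, 70.0]
tool_rot: [3.126, -0.001, 1.57]
contact_force: [-0.2, -0.3, -1.7]
opening: 0.478
```

```bash
cat > triv.py <<'E'
from h import *
from scipy.optimize import least_squares
TR=dict(large_round_trivet=('r',46,(600,12)),small_round_trivet=('r',35,(447,-224)),large_square_trivet=('s',44,(441,202)),small_square_trivet=('s',32,(599,238)))
def model(sh,h,p,zs=(0,12)):
    if sh=='r': a=np.linspace(0,2*np.pi,60,False); q=np.c_[np.cos(a),np.sin(a)]*h
    else:
        q=np.array([[1,1],[-1,1],[-1,-1],[1,-1]])*h; cy,sy=np.cos(p[2]),np.sin(p[2]); q=q@np.array([[cy,sy],[-sy,cy]])
    return np.vstack([np.c_[q+p[:2],np.full(len(q),z)] for z in zs])
def fitmodel(c,k,sh,h,p0,fish,zs=(0,12)):
    def res(p):
        hull=cv2.convexHull(np.array([proj(c,m,fish) for m in model(sh,h,p,zs)],np.float32))
        return np.array([cv2.pointPolygonTest(hull,(float(x),float(y)),True) for x,y in k])
    best=None
    for y0 in ([0] if sh=='r' else [-.6,-.2,.2,.6]):
        p=np.array([*p0,y0]) if sh=='s' else np.array(p0,float)
        r=least_squares(res,p,loss='soft_l1',f_scale=1.,diff_step=1e-4,x_scale=[10,10]+([.1] if sh=='s' else []))
        if best is None or r.cost<best.cost: best=r
    return best.x,np.sqrt(np.mean(res(best.x)**2))
E
python3 - <<'E'
from triv import *
for cam in ['scene','side']:
    c=camera(cam); c['frame']=cv2.imread(f'pics/{cam}0.png')[:,:,::-1].copy(); np.save(cam+'0.npy',c,allow_pickle=True)
c3=[(n,np.load(n+'.npy',allow_pickle=True).item(),n[0]=='w') for n in ['scene0','side0','w1']]
for n,c,f in c3:
    bl=blobs(c,(8,55,90),(30,200,255))
    for t,(sh,h,p0) in TR.items():
        px=proj(c,[*p0,8],f)
        b=[k for k in bl if cv2.pointPolygonTest(k.astype(np.float32),tuple(map(float,px)),True)>-6]
        if not b: print(n,t,'none',px); continue
        k=max(b,key=len); hull=cv2.convexHull(k.astype(np.float32))[:,0]
        if hull[:,1].min()<3: print('edge',t); continue
        # dense contour on hull
        kk=np.array([q for q in k if abs(cv2.pointPolygonTest(hull,tuple(map(float,q)),True))<1.5])
        x,e=fitmodel(c,kk,sh,h,p0,f); print(n,t,np.round(x,2),round(e,2),len(kk))
E
```

```text
scene0 large_round_trivet [596.74  15.76] 0.46 103
scene0 small_round_trivet [ 441.74 -220.23] 0.45 70
scene0 large_square_trivet [439.04 199.77  -1.09] 0.31 175
scene0 small_square_trivet [594.68 241.65   0.83] 0.46 120
side0 large_round_trivet [597.33  18.89] 0.51 101
side0 small_round_trivet [ 443.02 -214.71] 0.4 66
side0 large_square_trivet [439.73 202.81   0.48] 0.81 146
side0 small_square_trivet [595.08 244.57  -0.74] 0.58 100
w1 large_round_trivet [603.31  13.25] 0.55 203
w1 small_round_trivet [ 447.73 -225.7 ] 0.29 133
edge large_square_trivet
w1 small_square_trivet none [431.78325999 -15.53832009]
```

Request:
{"method": "step_arm", "body": {"motion": [0,0,-0.03,0.005,0,0,0,0,-0.035,0.005,0,0,-0.01,0,-0.02,0.005,0,0,-0.03,0,0,0,0,0,-0.035,0.002,0,0,0,0,-0.035,0.002,0,0,0,0,-0.035,0.002,0,0,0,0,-0.035,0,0,0,0,0,-0.025,0,0,0,0,0,-0.01,0,0,0,0,0,0,0,0,0,0,0]}}

```text
time: 5.47
eef_pos: [441.7, -222.0, 158.9]
tool_rot: [3.141, 0.001, 1.578]
contact_force: [0.2, 0.2, -0.4]
opening: 0.476
```

Run:
```python
from h import *
s=read_state(); print(s['time'],s['eef_pos'],s['tool_rot'],s['opening'])
c=snap('wrist','w2.png');np.save('w2.npy',c,allow_pickle=True)
```

```text
5.4667 [ 441.71653724 -222.0484788   158.93797272] [3.14115084e+00 6.94850137e-04 1.57762152e+00] 0.47551772211997717
```

View pics/w2.png

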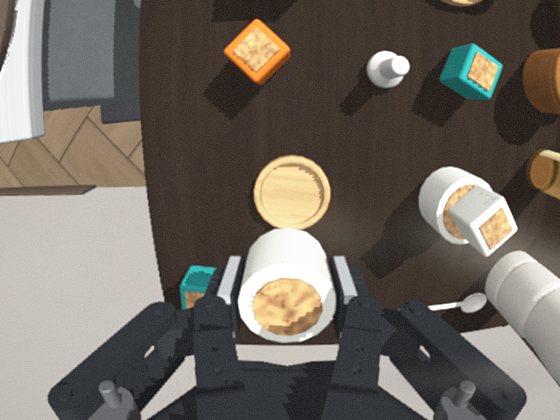

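```bash
cat >> triv.py <<'E'
def trivfit(c,t,fish=True,p0=None,verbose=True):
    sh,h,q0=TR[t]; p0=p0 or q0
    px=proj(c,[*p0,8],fish); bl=blobs(c,(8,55,90),(30,200,255))
    b=[k for k in bl if cv2.pointPolygonTest(k.astype(np.float32),tuple(map(float,px)),True)>-6]
    k=max(b,key=len); hull=cv2.convexHull(k.astype(np.float32))[:,0]
    kk=np.array([q for q in k if abs(cv2.pointPolygonTest(hull,tuple(map(float,q)),True))<1.5])
    x,e=fitmodel(c,kk,sh,h,p0,fish); print(t,np.round(x,2),'rms',round(e,2),len(kk)); return x
E
python3 - <<'E'
from triv import *
c=np.load('w2.npy',allow_pickle=True).item()
trivfit(c,'small_round_trivet')
# held pot cork top: blob near (287,305)
for k in blobs(c,(8,60,110),(28,200,255)):
    if abs(k.mean(0)[0]-287)<25 and abs(k.mean(0)[1]-300)<30: print(k.mean(0),fit(c,k,182.9))
E
```

```text
small_round_trivet [ 447.07 -223.92] rms 0.64 213
[287.96666667 307.29444444] {'circ': [441.8, -222.7, 15.3], 'cen': [441.8, -222.7], 'rect': [[441.7, -222.5], [29.1, 29.6], 0.3], 'area': 677}
```

Request:
{"method": "step_arm", "body": {"motion": [-0.001,0.004,0.03,0,0,0,0,0,0.035,0,0,0,0,0,0.03,0,0,0,0,0,0.015,0,0,0,0,0,0.005,0,0,0,0,0,0,0,0,0]}}

```text
time: 6.02
eef_pos: [449.2, -213.9, 41.2]
tool_rot: [3.136, -0.003, 1.586]
contact_force: [0.1, 0.8, -0.4]
opening: 0.477
```

Request:
{"method": "step_arm", "body": {"motion": [-0.008,-0.002,0,0.004,0,0.01,-0.001,0,0,0,0,0,0,0,0,0,0,0]}}

```text
time: 6.27
eef_pos: [448.6, -221.8, 43.1]
tool_rot: [3.139, -0.003, 1.578]
contact_force: [-0.2, -0.1, -0.7]
opening: 0.476
```

Run:
```python
from h import *
s=read_state(); print(s['time'],s['eef_pos'],s['tool_rot'],s['opening'])
```

```text
6.2667 [ 448.56123389 -221.78711815   43.11953583] [ 3.13922537e+00 -3.12480122e-03  1.57777666e+00] 0.4762000884595684
```

Request:
{"method": "step_arm", "body": {"motion": [-0.002,-0.001,0.007,0.002,0.002,0,-0.001,0,0.005,0,0,0,0,0,0.002,0,0,0,0,0,0,0,0,0,0,0,0,0,0,0]}}

```text
time: 6.68
eef_pos: [449.5, -226.5, 30.6]
tool_rot: [3.136, -0.003, 1.577]
contact_force: [0.4, 1.0, -1.3]
opening: 0.477
```

Request:
{"method": "step_arm", "body": {"motion": [0.001,-0.001,0.003,0.003,0.003,0,0,0,0.0015,0,0,0,0,0,0,0,0,0]}}

```text
time: 6.93
eef_pos: [448.4, -225.3, 25.7]
tool_rot: [3.139, -0.006, 1.577]
contact_force: [-0.2, -0.8, -1.6]
opening: 0.478
```

Request:
{"method": "step_arm", "body": {"motion": [0,0,0.001,0.002,0.005,0,0,0,0,0,0,0]}}

```text
time: 7.1
eef_pos: [448.5, -225.3, 25.8]
tool_rot: [3.141, -0.012, 1.577]
contact_force: [-0.0, 0.6, -1.6]
opening: 0.481
```

Request:
{"method": "step_arm", "body": {"motion": [0,0,0.0015,0,-0.008,0,0,0,0,0,-0.002,0]}}

```text
time: 7.27
eef_pos: [448.7, -225.5, 25.9]
tool_rot: [3.14, -0.002, 1.576]
contact_force: [-0.1, 0.6, -2.5]
opening: 0.477
```

Floor contact it seems; release and rise.

Request:
{"method": "step_arm", "body": {"motion": [0,0,0,0,0,0,0,0,0,0,0,0,0,0,0,0,0,0,0,0,0,0,0,0,0,0,0,0,0,0], "jaw": 0}}

```text
time: 7.68
eef_pos: [449.3, -225.3, 25.9]
tool_rot: [3.139, -0.001, 1.577]
contact_force: [-0.3, 0.4, -1.0]
opening: 0.998
```

Request:
{"method": "step_arm", "body": {"motion": [0,0,-0.02,0,0,0,0,0,-0.03,0,0,0,0,0,-0.035,0,0,0,0,0,-0.035,0,0,0,0.0,0,-0.035,0,0,0,0.02,0,-0.03,0,0,0,0.03,0,-0.01,0,0,0,0.03,0,0,0,0,0,0.02,0,0,0,0,0,0,0,0,0,0,0]}}

```text
time: 8.52
eef_pos: [447.7, -123.5, 230.3]
tool_rot: [3.14, -0.002, 1.57]
contact_force: [-0.5, 0.3, 0.8]
opening: 1.003
```

Run:
```python
from h import *
s=read_state(); print(s['time'],s['eef_pos'],s['tool_rot'],s['opening'])
c=snap('wrist','w3.png');np.save('w3.npy',c,allow_pickle=True)
```

```text
8.5167 [ 447.71539026 -123.52962213  230.30002062] [ 3.13980136e+00 -2.33990554e-03  1.57031953e+00] 1.0025550933799896
```

View pics/w3.png

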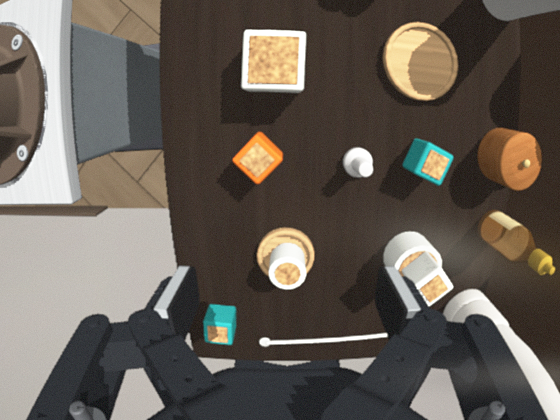

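```bash
cat >> triv.py <<'E'
def corkfit(c,p0,z,sh,h,fish=True):
    px=proj(c,[*p0,z],fish); bl=blobs(c,(8,60,90),(28,200,255),40)
    b=min(bl,key=lambda k:np.linalg.norm(k.mean(0)-px))
    x,e=fitmodel(c,b,sh,h,p0,fish,(z,)); print('cork',np.round(x,2),'rms',round(e,2),len(b),b.mean(0)); return x
def whitefit(c,p0,z0,z1,sh,h,fish=True):
    px=proj(c,[*p0,z1],fish); hsv=cv2.cvtColor(c['frame'],cv2.COLOR_RGB2HSV); m=cv2.inRange(hsv,np.array([0,0,110]),np.array([180,40,255]))
    cs,_=cv2.findContours(m,cv2.RETR_EXTERNAL,cv2.CHAIN_APPROX_NONE); bl=[k[:,0].astype(float) for k in cs if cv2.contourArea(k)>100]
    b=min(bl,key=lambda k:np.linalg.norm(k.mean(0)-px))
    x,e=fitmodel(c,b,sh,h,p0,fish,(z0,z1)); print('white',np.round(x,2),'rms',round(e,2),len(b),b.mean(0)); return x
E
python3 - <<'E'
from triv import *
c=np.load('w3.npy',allow_pickle=True).item()
corkfit(c,(434,2),50,'s',24); whitefit(c,(434,2),0,50,'s',30)
corkfit(c,(448,-225),50,'r',15)
trivfit(c,'large_round_trivet')
E
```

```text
cork [ 4.3548e+02 -7.0000e-02 -4.0000e-02] rms 1.05 188 [273.92553191  60.51595745]
white [ 4.3505e+02  1.6100e+00 -5.0000e-02] rms 0.57 236 [273.44067797  60.00423729]
cork [ 449.04 -226.48] rms 1.03 66 [288.  274.5]
large_round_trivet [603.19  14.01] rms 0.71 219
```

Request:
{"method": "step_arm", "body": {"motion": [0.02,-0.002,0.02,0,0,0.02,0.03,-0.003,0.03,0,0,0.02,0.03,-0.003,0.03,0,0,0,0.025,-0.002,0.025,0,0,0,0.01,0,0.01,0,0,0,0,0,0,0,0,0,0,0,0,0,0,0]}}

```text
time: 9.15
eef_pos: [443.5, -14.7, 111.2]
tool_rot: [3.136, 0.003, 1.518]
contact_force: [1.0, -1.4, 0.5]
opening: 1.001
```

Request:
{"method": "step_arm", "body": {"motion": [0.01,-0.005,0.01,0.003,0,0,0.005,-0.003,0.02,0.002,0,0,0,0,0.015,0,0,0,0,0,0.004,0,0,0,0,0,0,0,0,0]}}

```text
time: 9.57
eef_pos: [440.8, -7.4, 64.4]
tool_rot: [3.134, 0.006, 1.509]
contact_force: [-0.7, -0.8, 0.3]
opening: 0.999
```

Request:
{"method": "step_arm", "body": {"motion": [0.005,-0.004,0,0.004,0.003,-0.01,0.003,-0.001,0,0.002,0.003,-0.003,0,0,0,0,0,0,0,0,0,0,0,0]}}

```text
time: 9.9
eef_pos: [438.0, -1.1, 67.4]
tool_rot: [3.136, -0.0, 1.519]
contact_force: [-0.9, -0.1, -0.2]
opening: 1.006
```

Request:
{"method": "step_arm", "body": {"motion": [0.001,-0.002,0.012,0.003,0,0,0,-0.001,0.015,0.001,0,0,0,0,0.01,0,0,0,0,0,0.003,0,0,0,0,0,0,0,0,0]}}

```text
time: 10.32
eef_pos: [438.4, 0.2, 29.4]
tool_rot: [3.133, -0.001, 1.519]
contact_force: [0.0, 0.2, -0.2]
opening: 1.005
```

Request:
{"method": "step_arm", "body": {"motion": [0,-0.003,0.003,0.007,0,0,0,0,0.001,0.002,0,0,0,0,0,0,0,0,0,0,0,0,0,0,0,0,0,0,0,0,0,0,0,0,0,0], "jaw": 1, "force": 50}}

```text
time: 10.82
eef_pos: [435.8, 0.3, 27.0]
tool_rot: [3.141, -0.002, 1.519]
contact_force: [0.4, -0.6, -2.6]
opening: 0.691
```

Request:
{"method": "step_arm", "body": {"motion": [0,0,-0.02,0,0,0,0,0,-0.035,0,0,0,0.02,0,-0.03,0,0,-0.05,0.03,0,0,0,0,-0.1,0.035,0,0,0,0,-0.1,0.03,0,0,0,0,-0.1,0.015,0,0,0,0,-0.1,0,0,0,0,0,-0.05,0,0,0,0,0,0,0,0,0,0,0,0]}}

```text
time: 11.65
eef_pos: [422.1, 134.1, 117.3]
tool_rot: [3.139, -0.002, 2.037]
contact_force: [-0.7, 0.2, -3.1]
opening: 0.693
```

Run:
```python
from triv import *
s=read_state(); print(s['time'],s['eef_pos'],s['tool_rot'],s['opening'])
c=snap('wrist','w4.png');np.save('w4.npy',c,allow_pickle=True)
trivfit(c,'large_square_trivet')
```

```text
11.65 [422.08001849 134.12151757 117.33515451] [ 3.13858296e+00 -1.94102931e-03  2.03724831e+00] 0.6933379204970188
large_square_trivet [442.63 199.57   0.46] rms 13.15 323
```

View pics/w4.png

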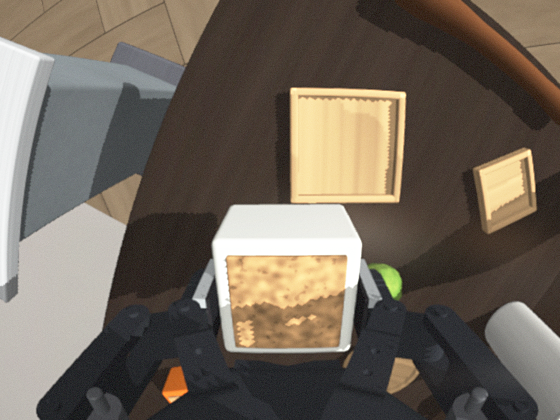

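Run:
```python
from triv import *
c=np.load('w4.npy',allow_pickle=True).item()
for k in blobs(c,(8,55,90),(30,200,255)): print(k.mean(0).round(),k.min(0),k.max(0),len(k))
TRp=(442,200)
k=[k for k in blobs(c,(12,55,120),(30,150,255)) if 320<k.mean(0)[0]<370 and 100<k.mean(0)[1]<190][0]
print(k.min(0),k.max(0)); hull=cv2.convexHull(k.astype(np.float32))[:,0]
print(cv2.minAreaRect(k.astype(np.float32)))
kk=np.array([q for q in k if abs(cv2.pointPolygonTest(hull,tuple(map(float,q)),True))<1.5])
for zs in [(0,12),(12,)]:
  print(fitmodel(c,kk,'s',44,TRp,True,zs))
```

```text
[175. 396.] [165. 392.] [185. 403.] 46
[401. 375.] [388. 358.] [419. 394.] 97
[288. 300.] [227. 256.] [347. 348.] 400
[119. 199.] [ 87. 175.] [142. 224.] 144
[507. 190.] [474. 148.] [537. 234.] 233
[358. 173.] [291.  88.] [407. 250.] 656
[529.  27.] [471.   0.] [559.  83.] 263
[497.  45.] [429.   0.] [559. 107.] 308
[108.  25.] [0. 0.] [220.  67.] 519
[291.  88.] [407. 204.]
((349.0, 146.0), (116.0, 116.0), 90.0)
(array([442.86968795, 199.41536008,  -1.09523662]), np.float64(0.5409268301992582))
(array([442.7596248 , 199.36119682,   0.4757797 ]), np.float64(0.5706021700122007))
```

Request:
{"method": "step_arm", "body": {"motion": [0.015,0.015,0,0.002,0,-0.01,0.02,0.02,0.01,0,0,0,0.01,0.01,0.02,0,0,0,0,0,0.02,0,0,0,0,0,0.005,0,0,0,0,0,0,0,0,0,0,0,0,0,0,0]}}

```text
time: 12.28
eef_pos: [444.8, 189.5, 60.5]
tool_rot: [-3.141, 0.002, 2.023]
contact_force: [0.1, 0.5, -3.2]
opening: 0.694
```

```bash
cat > d.py <<'E'
import sys
from h import *
x,y=map(float,sys.argv[1:3]); s=read_state(); p=s['eef_pos']; w=s['tool_rot'][2]
d=np.array([x-p[0],y-p[1]]); print(s['time'],np.round(p,1),np.round(s['tool_rot'],3),'F',np.round(s['contact_force'],1),'shift tool',np.round([d@[np.cos(w),np.sin(w)],d@[np.sin(w),-np.cos(w)]],1))
E
python3 d.py 442.8 199.4
python3 - <<'E'
from triv import *
c=np.load('w4.npy',allow_pickle=True).item()
trivfit(c,'small_square_trivet')
E
```

```text
12.2833 [444.8 189.5  60.5] [-3.141e+00  2.000e-03  2.023e+00] F [ 0.1  0.5 -3.2] shift tool [9.8 2.5]
small_square_trivet [601.46 241.52  -0.73] rms 0.4 233
```

Request:
{"method": "step_arm", "body": {"motion": [0.006,0.001,0.003,0,-0.001,-0.02,0.003,0.001,0.004,0,-0.001,-0.003,0,0,0.002,0,0,0,0,0,0,0,0,0]}}

```text
time: 12.62
eef_pos: [443.7, 197.5, 53.3]
tool_rot: [3.139, 0.005, 2.044]
contact_force: [-0.7, 0.7, -3.3]
opening: 0.691
```

```bash
python3 d.py 442.8 199.4
```

```text
12.6167 [443.7 197.5  53.3] [3.139 0.005 2.044] F [-0.7  0.7 -3.3] shift tool [2.1 0.1]
```

Request:
{"method": "step_arm", "body": {"motion": [0.001,0,0.007,0.001,0.003,-0.002,0,0,0.007,0.001,0.001,0,0,0,0.003,0,0,0,0,0,0,0,0,0]}}

```text
time: 12.95
eef_pos: [443.8, 198.5, 35.4]
tool_rot: [3.14, 0.001, 2.045]
contact_force: [-0.6, -0.6, -3.1]
opening: 0.693
```

```bash
python3 d.py 442.8 199.4
```

```text
12.95 [443.8 198.5  35.4] [3.140e+00 1.000e-03 2.045e+00] F [-0.6 -0.6 -3.1] shift tool [ 1.2 -0.5]
```

Request:
{"method": "step_arm", "body": {"motion": [0.0,0,0.002,0.001,0.001,-0.002,0,0,0.0015,0,0,0,0,0,0.001,0,0,0,0,0,0,0,0,0]}}

```text
time: 13.28
eef_pos: [443.8, 198.3, 32.8]
tool_rot: [3.141, 0.0, 2.047]
contact_force: [1.1, 0.2, -3.1]
opening: 0.692
```

Request:
{"method": "step_arm", "body": {"motion": [0.0,0,0.002,0,0,0,0,0,0.001,0,0,0,0,0,0,0,0,0]}}

```text
time: 13.53
eef_pos: [444.2, 198.4, 32.8]
tool_rot: [3.139, 0.001, 2.047]
contact_force: [-1.0, 0.4, -2.7]
opening: 0.691
```

Request:
{"method": "step_arm", "body": {"motion": [0,0,0,0,0,0,0,0,0,0,0,0,0,0,0,0,0,0,0,0,0,0,0,0], "jaw": 0}}

```text
time: 13.87
eef_pos: [445.2, 198.9, 33.0]
tool_rot: [3.137, 0.001, 2.047]
contact_force: [0.7, -0.3, 0.1]
opening: 1.004
```

Request:
{"method": "step_arm", "body": {"motion": [0,0,-0.01,0,0,0,0,0,-0.03,0,0,0,0,0,-0.035,0,0,0,0,0,-0.035,0,0,0,0,0,-0.035,0,0,0,0,0,-0.035,0,0,0,0,0,-0.01,0,0,0,0,0,0,0,0,0]}}

```text
time: 14.53
eef_pos: [442.4, 198.3, 234.9]
tool_rot: [3.141, -0.0, 2.049]
contact_force: [0.2, -0.4, -0.2]
opening: 1.002
```

```bash
python3 d.py 600 -220
python3 - <<'E'
from triv import *
c=snap('wrist','w5.png');np.save('w5.npy',c,allow_pickle=True)
corkfit(c,(443,198),56,'s',24); 
trivfit(c,'small_square_trivet')
E
```

```text
14.5333 [442.4 198.3 234.9] [ 3.141 -0.     2.049] F [ 0.2 -0.4 -0.2] shift tool [-443.9  -52.5]
cork [445.18 198.09   0.48] rms 1.1 178 [289.00561798 185.75280899]
small_square_trivet [600.92 240.75   0.83] rms 0.32 189
```

View pics/w5.png

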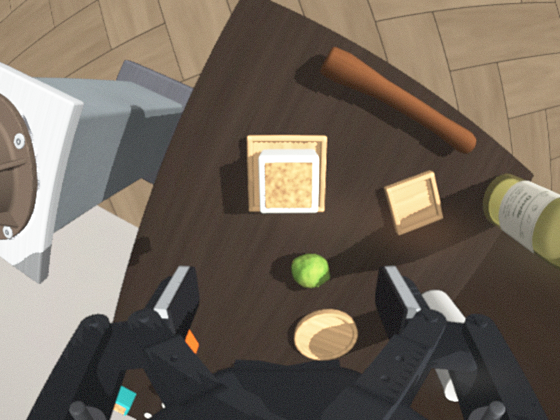

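Request:
{"method": "step_arm", "body": {"motion": [0,0,0,0,0,0.1,0,0,0,0,0,0.12,0,0,0,0,0,0.12,0,0,0,0,0,0.1,0,0,0,0,0,0.03,0,0,0,0,0,0]}}

```text
time: 15.08
eef_pos: [438.7, 196.0, 227.7]
tool_rot: [-3.133, 0.004, 1.556]
contact_force: [-0.5, -0.2, -0.3]
opening: 1.0
```

```bash
python3 d.py 590 -130
python3 - <<'E'
from triv import *
c=np.load('scene0.npy',allow_pickle=True).item()
for n,p in dict(candle_r=(262,149),candle_l=(236,147),candle_b=(248,152),amber=(217,170),brown=(199,193),wood_top=(199,176)).items(): print(n,onz(c,p,0))
c=np.load('side0.npy',allow_pickle=True).item()
for n,p in dict(candle_b=(213,174),amber=(200,203),brown=(197,224)).items(): print(n,onz(c,p,0))
E
```

```text
15.0833 [438.7 196.  227.7] [-3.133  0.004  1.556] F [-0.5 -0.2 -0.3] shift tool [-323.8  156.1]
candle_r [ 670.17760795 -326.76605039]
candle_l [ 743.1358639  -298.31929663]
candle_b [ 698.67301242 -293.83156909]
amber [ 729.98195631 -179.40362888]
brown [716.18533397 -76.56556932]
wood_top [ 758.03137781 -133.85483533]
candle_b [ 715.46603328 -297.73242232]
amber [ 729.59162853 -156.64343346]
brown [721.66223378 -68.5940351 ]
```

Request:
{"method": "step_arm", "body": {"motion": [-0.015,0.007,0,-0.005,0,0,-0.03,0.015,0,-0.003,0,0,-0.035,0.017,0,0,0,0,-0.035,0.017,0,0,0,0,-0.035,0.017,0,0,0,0,-0.035,0.017,0,0,0,0,-0.035,0.017,0,0,0,0,-0.035,0.017,0,0,0,0,-0.03,0.015,0,0,0,0,-0.02,0.01,0,0,0,0,-0.01,0.005,0,0,0,0,0,0,0,0,0,0,0,0,0,0,0,0]}}

```text
time: 16.17
eef_pos: [589.1, -132.2, 211.2]
tool_rot: [-3.116, 0.007, 1.586]
contact_force: [-0.0, 0.8, -0.9]
opening: 0.995
```

```bash
python3 d.py 603 -222
python3 - <<'E'
from triv import *
c=snap('wrist','w6.png');np.save('w6.npy',c,allow_pickle=True)
corkfit(c,(605,-222),94,'s',13); 
corkfit(c,(605,-222),94,'r',15);
E
```

```text
16.1667 [ 589.1 -132.2  211.2] [-3.116  0.007  1.586] F [-0.   0.8 -0.9] shift tool [-90.   12.5]
cork [ 605.19 -225.41    0.67] rms 1.35 81 [306.79012346 297.83950617]
cork [ 605.03 -225.09] rms 2.17 81 [306.79012346 297.83950617]
```

View pics/w6.png

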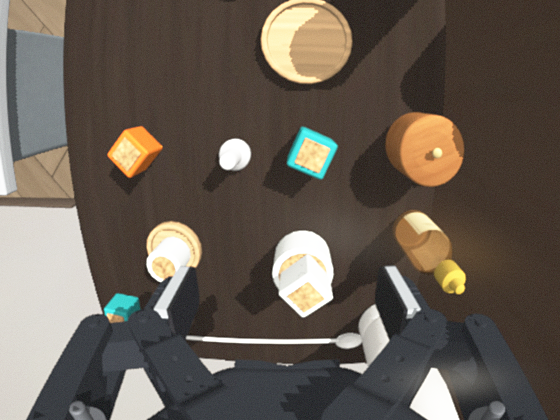

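Request:
{"method": "step_arm", "body": {"motion": [-0.015,0.003,0,-0.01,0,0.005,-0.03,0.004,-0.01,-0.01,0,0.005,-0.02,0.003,-0.005,-0.004,0,0,0,0,0,0,0,0,0,0,0,0,0,0]}}

```text
time: 16.63
eef_pos: [599.8, -190.8, 226.7]
tool_rot: [-3.141, 0.003, 1.59]
contact_force: [0.1, 1.6, -0.1]
opening: 0.998
```

```bash
python3 d.py 605 -225
python3 - <<'E'
from triv import *
c=snap('wrist','w7.png');np.save('w7.npy',c,allow_pickle=True)
corkfit(c,(605,-225),94,'s',13)
crop(c,'w7c.png',(300,250),80,4)
E
```

```text
16.6333 [ 599.8 -190.8  226.7] [-3.141e+00  3.000e-03  1.590e+00] F [ 0.1  1.6 -0.1] shift tool [-34.2   4.6]
cork [ 604.45 -225.98    0.62] rms 2.78 103 [293.96116505 234.00970874]
```

View pics/w7c.png

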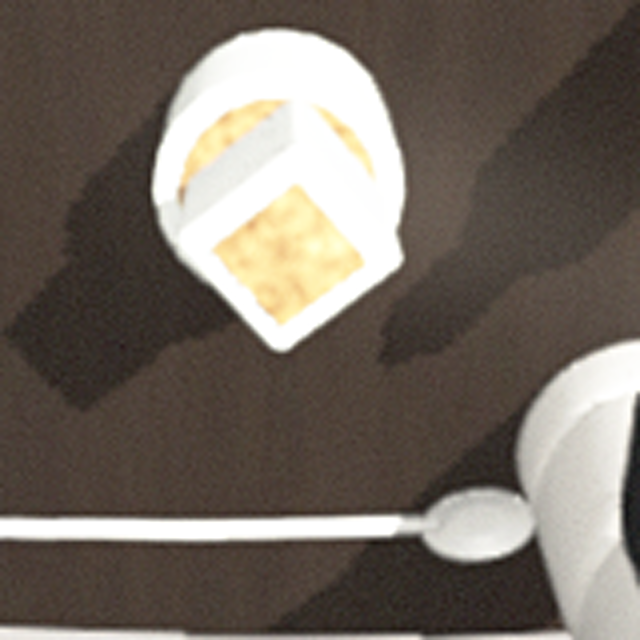

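Run:
```python
from triv import *
c=np.load('w7.npy',allow_pickle=True).item()
P=np.array([onz(c,(220+x/4,170+y/4),94,True) for x,y in [(293,183),(365,262),(282,325),(213,248)]]); print(P.round(1),P.mean(0))
for i in range(4):
    d=P[(i+1)%4]-P[i]; print(np.hypot(*d),np.mod(np.arctan2(d[1],d[0]),np.pi/2))
O=np.array([onz(c,(220+x/4,170+y/4),94,True) for x,y in [(403,258),(280,352),(180,237)]])
for i in range(2):
    d=O[i+1]-O[i]; print('outer',np.hypot(*d),np.mod(np.arctan2(d[1],d[0]),np.pi/2))
```

```text
[[ 605.4 -207. ]
 [ 622.1 -225.6]
 [ 603.8 -241.7]
 [ 588.  -222.8]] [ 604.83847141 -224.30579481]
25.02575234579632 0.7304507856301556
24.375103172951825 0.7216258967459552
24.69322463798593 0.6984011737993008
23.583240125121506 0.7359676128508734
outer 36.36838806973164 0.7283881683116267
outer 36.54435243508201 0.679463266569968
```

Request:
{"method": "step_arm", "body": {"motion": [0,0,0,0,0,-0.1,0,0,0,0,0,-0.12,0,0,0,0,0,-0.12,0,0,0,0,0,-0.12,0,0,0,0,0,-0.12,0,0,0,0,0,-0.1,0,0,0,0,0,-0.02,0,0,0,0,0,0]}}

```text
time: 17.35
eef_pos: [598.8, -177.5, 225.9]
tool_rot: [3.141, -0.002, 2.331]
contact_force: [0.2, -0.1, 0.8]
opening: 1.001
```

```bash
python3 d.py 604.8 -224.5
python3 - <<'E'
from triv import *
print(read_state()['qpos'].round(2))
c=np.load('w5.npy',allow_pickle=True).item()
for p in [(330,62),(325,72),(400,108),(466,150),(475,145),(490,180),(500,240)]: print(p,onz(c,p,15,True).round(),onz(c,p,0,True).round())
E
```

```text
17.35 [ 598.8 -177.5  225.9] [ 3.141e+00 -2.000e-03  2.331e+00] F [ 0.2 -0.1  0.8] shift tool [-38.2 -28.1]
[ 0.28  0.45 -0.12  1.58  0.05  1.11  0.91]
(330, 62) [425. 332.] [426. 335.]
(325, 72) [426. 320.] [427. 322.]
(400, 108) [518. 328.] [523. 330.]
(466, 150) [620. 331.] [629. 334.]
(475, 145) [628. 344.] [638. 347.]
(490, 180) [676. 319.] [687. 321.]
(500, 240) [750. 261.] [765. 260.]
```

Request:
{"method": "step_arm", "body": {"motion": [-0.012,-0.009,0.01,0,0,0.03,-0.015,-0.01,0.03,0,0,0.015,-0.006,-0.005,0.03,0,0,0,0,0,0.02,0,0,0,0,0,0.005,0,0,0,0,0,0,0,0,0]}}

```text
time: 17.85
eef_pos: [604.7, -219.8, 127.0]
tool_rot: [3.139, 0.002, 2.265]
contact_force: [0.4, 0.5, -0.4]
opening: 1.001
```

```bash
python3 d.py 604.8 -224.5
python3 - <<'E'
from triv import *
c=snap('wrist','w8.png');np.save('w8.npy',c,allow_pickle=True)
E
```

```text
17.85 [ 604.7 -219.8  127. ] [3.139e+00 2.000e-03 2.265e+00] F [ 0.4  0.5 -0.4] shift tool [-3.7 -2.9]
```

View pics/w8.png

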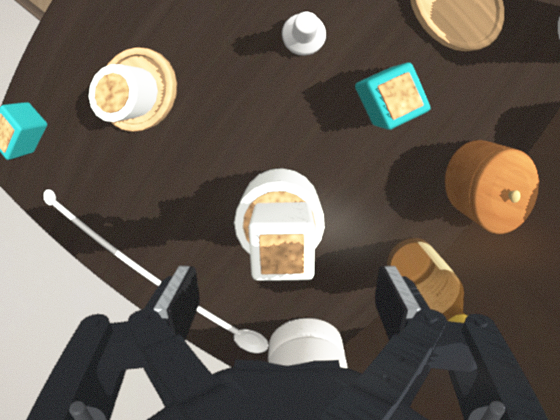

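Request:
{"method": "step_arm", "body": {"motion": [-0.003,-0.002,0.01,0.002,0.001,-0.01,-0.001,0,0.02,0,0,0,0,0,0.015,0,0,0,0,0,0.006,0,0,0,0,0,0,0,0,0]}}

```text
time: 18.32
eef_pos: [610.6, -225.1, 79.7]
tool_rot: [3.136, 0.009, 2.275]
contact_force: [-0.3, 0.5, 0.2]
opening: 1.0
```

```bash
python3 d.py 604.8 -224.5
```

```text
18.3167 [ 610.6 -225.1   79.7] [3.136 0.009 2.275] F [-0.3  0.5  0.2] shift tool [ 4.2 -4. ]
```

Request:
{"method": "step_arm", "body": {"motion": [0.003,-0.003,0.004,0.005,0.006,-0.003,0.001,-0.001,0.003,0.001,0.001,0,0,0,0.001,0,0,0,0,0,0,0,0,0]}}

```text
time: 18.65
eef_pos: [606.2, -224.9, 74.0]
tool_rot: [3.14, 0.005, 2.279]
contact_force: [-0.1, 0.0, -0.0]
opening: 1.0
```

```bash
python3 d.py 604.8 -224.5
```

```text
18.65 [ 606.2 -224.9   74. ] [3.14  0.005 2.279] F [-0.1  0.  -0. ] shift tool [ 1.2 -0.8]
```

Request:
{"method": "step_arm", "body": {"motion": [0.001,0,0.003,0.001,0.003,0,0,0,0.001,0,0,0,0,0,0,0,0,0,0,0,0,0,0,0,0,0,0,0,0,0,0,0,0,0,0,0,0,0,0,0,0,0], "jaw": 1, "force": 40}}

```text
time: 19.23
eef_pos: [606.4, -224.5, 71.3]
tool_rot: [3.14, 0.004, 2.279]
contact_force: [-0.2, 0.1, 0.3]
opening: 0.434
```

```bash
python3 d.py 604.8 -224.5
```

```text
19.2333 [ 606.4 -224.5   71.3] [3.14  0.004 2.279] F [-0.2  0.1  0.3] shift tool [ 1.  -1.2]
```

```bash
python3 d.py 560 60;python3 - <<'E'
from triv import *
c=np.load('scene0.npy',allow_pickle=True).item(); print(onz(c,(147,248),0),onz(c,(128,245),0),onz(c,(160,240),0))
c=np.load('side0.npy',allow_pickle=True).item(); print(onz(c,(180,288),0),onz(c,(162,284),0),onz(c,(195,280),0)); print('wine',onz(c,(160,368),0))
E
```

```text
19.2333 [ 606.4 -224.5   71.3] [3.14  0.004 2.279] F [-0.2  0.1  0.3] shift tool [246.3 149.7]
[707.06228349 133.77914162] [751.16183401 147.43149863] [697.22799703 100.66537754]
[719.7523448  146.45257179] [762.62904675 135.47825401] [690.85366581 122.78972344]
wine [715.70533061 338.91674572]
```

Request:
{"method": "step_arm", "body": {"motion": [0,0,-0.02,0,0,0,0,0,-0.03,0,0,0,0,0,-0.03,0,0,0,0.015,0.008,-0.01,0,0,0,0.03,0.018,0,0,0,0,0.03,0.018,0,0,0,0,0.035,0.021,0,0,0,0,0.035,0.021,0,0,0,0,0.035,0.021,0,0,0,0,0.03,0.02,0,0,0,0,0.02,0.013,0,0,0,0,0.01,0.005,0,0,0,0,0,0,0,0,0,0]}}

```text
time: 20.32
eef_pos: [554.5, 66.3, 161.3]
tool_rot: [3.14, 0.001, 2.276]
contact_force: [-0.0, -0.1, -0.9]
opening: 0.434
```

```bash
python3 d.py 601 240
```

```text
20.3167 [554.5  66.3 161.3] [3.140e+00 1.000e-03 2.276e+00] F [-0.  -0.1 -0.9] shift tool [102.2 147.9]
```

Request:
{"method": "step_arm", "body": {"motion": [0.015,0.022,0,0,0,-0.05,0.02,0.035,0,0,0,-0.05,0.018,0.035,0,0,0,-0.02,0.008,0.022,0,0,0,0,0,0.005,0,0,0,0,0,0,0,0,0,0,0,0,0,0,0,0]}}

```text
time: 20.9
eef_pos: [597.1, 193.6, 158.7]
tool_rot: [-3.138, 0.002, 2.397]
contact_force: [0.3, -0.9, -0.8]
opening: 0.44
```

```bash
python3 d.py 601 240
python3 - <<'E'
from triv import *
c=snap('wrist','w9.png');np.save('w9.npy',c,allow_pickle=True)
trivfit(c,'small_square_trivet')
E
```

```text
20.9 [597.1 193.6 158.7] [-3.138e+00  2.000e-03  2.397e+00] F [ 0.3 -0.9 -0.8] shift tool [28.6 36.8]
small_square_trivet [599.29 241.47   0.83] rms 0.39 281
```

View pics/w9.png

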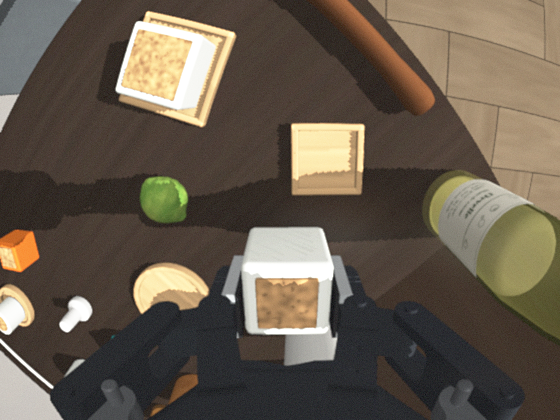

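```bash
python3 - <<'E'
from triv import *
c=np.load('w9.npy',allow_pickle=True).item()
P=np.array([onz(c,p,181.4,True) for p in [(257,280),(319,280),(320,329),(257,331)]]); print(P.round(1),P.mean(0))
E
python3 d.py 599.8 241.3
```

```text
[[579.4 193.8]
 [596.3 212.2]
 [616.6 195.8]
 [598.5 174.4]] [597.71183439 194.0733913 ]
20.95 [597.  192.8 158.6] [-3.138e+00  3.000e-03  2.396e+00] F [-0.7 -0.4 -2.2] shift tool [30.8 37.5]
```

Request:
{"method": "step_arm", "body": {"motion": [0.012,0.015,0,-0.002,0,-0.004,0.013,0.016,0.01,0,0,0,0.004,0.005,0.03,0,0,0,0,0,0.03,0,0,0,0,0,0.02,0,0,0,0,0,0.006,0,0,0,0,0,0,0,0,0]}}

```text
time: 21.53
eef_pos: [603.0, 223.5, 61.6]
tool_rot: [-3.138, 0.01, 2.382]
contact_force: [-0.9, -0.3, -1.2]
opening: 0.438
```

```bash
python3 d.py 599.8 241.3
```

```text
21.5333 [603.  223.5  61.6] [-3.138  0.01   2.382] F [-0.9 -0.3 -1.2] shift tool [14.6 10.7]
```

Request:
{"method": "step_arm", "body": {"motion": [0.008,0.006,0,-0.002,0.005,-0.012,0.004,0.003,0.003,0,0.002,-0.004,0,0,0.003,0,0,0,0,0,0,0,0,0]}}

```text
time: 21.87
eef_pos: [602.3, 236.9, 58.9]
tool_rot: [3.14, 0.005, 2.395]
contact_force: [0.9, -0.2, -0.9]
opening: 0.441
```

```bash
python3 d.py 599.8 241.3
```

```text
21.8667 [602.3 236.9  58.9] [3.14  0.005 2.395] F [ 0.9 -0.2 -0.9] shift tool [4.8 1.5]
```

Request:
{"method": "step_arm", "body": {"motion": [0.004,0.001,0.006,0.001,0.003,-0.004,0.001,0.001,0.01,0,0.001,-0.001,0,0,0.004,0,0,0,0,0,0,0,0,0]}}

```text
time: 22.2
eef_pos: [601.1, 243.3, 39.3]
tool_rot: [3.137, 0.002, 2.401]
contact_force: [-0.5, -1.0, -1.0]
opening: 0.437
```

```bash
python3 d.py 599.8 241.3
```

```text
22.2 [601.1 243.3  39.3] [3.137e+00 2.000e-03 2.401e+00] F [-0.5 -1.  -1. ] shift tool [-0.4 -2.4]
```

Request:
{"method": "step_arm", "body": {"motion": [0,-0.001,0.005,0.003,0.001,0,0,-0.001,0.004,0.001,0,0,0,0,0.001,0,0,0,0,0,0,0,0,0]}}

```text
time: 22.53
eef_pos: [599.3, 241.4, 27.3]
tool_rot: [-3.14, 0.001, 2.401]
contact_force: [-0.6, 1.5, 3.4]
opening: 0.434
```

Request:
{"method": "step_arm", "body": {"motion": [0,0,0.001,0.001,0,0,0,0,0.001,0,0,0,0,0,0,0,0,0]}}

```text
time: 22.78
eef_pos: [599.4, 241.5, 27.8]
tool_rot: [-3.139, 0.001, 2.401]
contact_force: [0.1, 0.4, -0.7]
opening: 0.441
```

```bash
python3 d.py 599.8 241.3
```

```text
22.7833 [599.4 241.5  27.8] [-3.139e+00  1.000e-03  2.401e+00] F [ 0.1  0.4 -0.7] shift tool [-0.4  0.1]
```

Request:
{"method": "step_arm", "body": {"motion": [0,0,0,0,0,0,0,0,0,0,0,0,0,0,0,0,0,0,0,0,0,0,0,0,0,0,0,0,0,0], "jaw": 0}}

```text
time: 23.2
eef_pos: [600.4, 241.6, 28.7]
tool_rot: [-3.141, 0.002, 2.401]
contact_force: [-0.0, -0.5, 0.2]
opening: 1.003
```

Request:
{"method": "step_arm", "body": {"motion": [0,0,-0.01,0,0,0,0,0,-0.03,0,0,0,0,0,-0.035,0,0,0,0,0,-0.035,0,0,0,0,0,-0.035,0,0,0,0,0,-0.035,0,0,0,0,0,-0.01,0,0,0,0,0,0,0,0,0]}}

```text
time: 23.87
eef_pos: [598.4, 241.5, 230.1]
tool_rot: [-3.138, -0.0, 2.401]
contact_force: [0.5, 0.1, -1.0]
opening: 0.998
```

```bash
python3 d.py 560 0
python3 - <<'E'
from triv import *
c=snap('wrist','w10.png');np.save('w10.npy',c,allow_pickle=True)
corkfit(c,(600,241),50,'s',13); 
crop(c,'w10c.png',(290,185),100,3)
E
```

```text
23.8667 [598.4 241.5 230.1] [-3.138 -0.     2.401] F [ 0.5  0.1 -1. ] shift tool [-134.5 -204.2]
cork [599.5  241.62   0.72] rms 1.73 93 [288.74193548 185.21505376]
```

View pics/w10c.png

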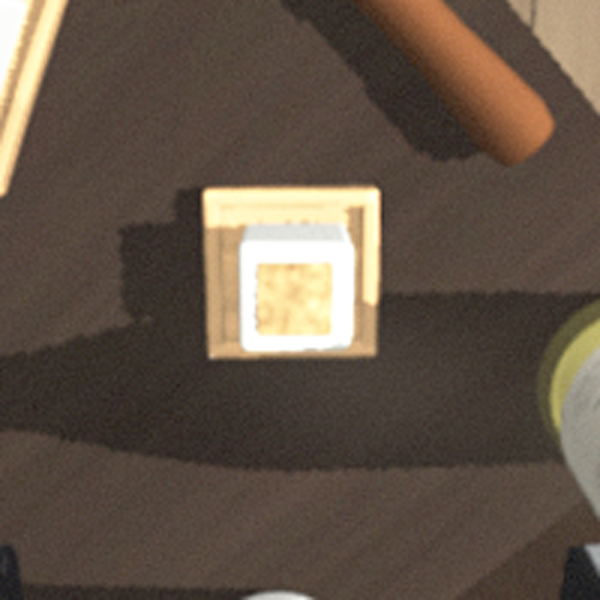

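Request:
{"method": "step_arm", "body": {"motion": [-0.01,-0.017,0,0,0,0,-0.02,-0.03,0,0,0,0,-0.023,-0.035,0,0,0,0,-0.023,-0.035,0,0,0,0,-0.023,-0.035,0,0,0,0,-0.015,-0.025,0,0,0,0.05,0,0,0,0,0,0.1,0,0,0,0,0,0.12,0,0,0,0,0,0.12,0,0,0,0,0,0.12,0,0,0,0,0,0.12,0,0,0,0,0,0.12,0,0,0,0,0,0.05,0,0,0,0,0,0]}}

```text
time: 25.08
eef_pos: [548.7, 21.6, 209.3]
tool_rot: [-3.107, 0.006, 1.577]
contact_force: [-0.3, -0.2, -0.4]
opening: 1.002
```

```bash
python3 d.py 595 -185
```

```text
25.0833 [548.7  21.6 209.3] [-3.107  0.006  1.577] F [-0.3 -0.2 -0.4] shift tool [-206.9   45. ]
```

Request:
{"method": "step_arm", "body": {"motion": [-0.015,0.003,0,-0.015,0,0,-0.03,0.006,-0.01,-0.015,0.0,0,-0.035,0.008,-0.01,-0.005,0,0,-0.035,0.008,0,0,0,0,-0.035,0.008,0,0,0,0,-0.03,0.007,0,0,0,0,-0.015,0.003,0,0,0,0,0,0,0,0,0,0,0,0,0,0,0,0]}}

```text
time: 25.83
eef_pos: [591.0, -187.4, 222.7]
tool_rot: [-3.135, 0.01, 1.6]
contact_force: [-0.0, 0.7, 0.1]
opening: 1.004
```

```bash
python3 d.py 603 -222
python3 - <<'E'
from triv import *
c=snap('wrist','w11.png');np.save('w11.npy',c,allow_pickle=True)
corkfit(c,(603,-222),50,'r',26); whitefit(c,(603,-222),0,50,'r',32)
E
```

```text
25.8333 [ 591.  -187.4  222.7] [-3.135  0.01   1.6  ] F [-0.   0.7  0.1] shift tool [-34.9  11. ]
cork [ 602.96 -227.51] rms 2.14 148 [300.23648649 221.31756757]
white [ 602.78 -225.78] rms 0.45 192 [298.18229167 215.15625   ]
```

View pics/w11.png

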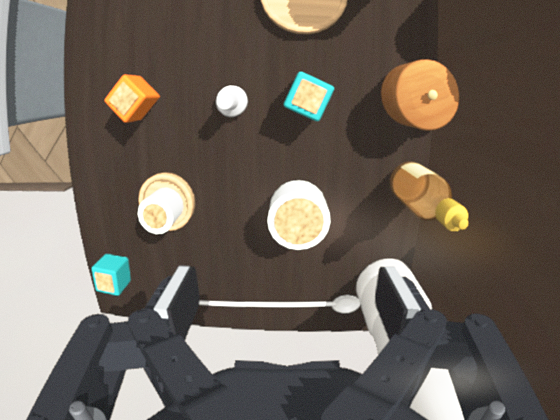

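Request:
{"method": "step_arm", "body": {"motion": [-0.015,0.005,0.01,-0.004,0.005,0,-0.015,0.004,0.03,-0.002,0.003,0,-0.005,0,0.035,0,0,0,0,0,0.03,0,0,0,0,0,0.015,0,0,0,0,0,0,0,0,0,0,0,0,0,0,0]}}

```text
time: 26.47
eef_pos: [602.0, -213.2, 99.2]
tool_rot: [3.139, -0.003, 1.619]
contact_force: [0.6, 0.2, -0.1]
opening: 1.004
```

```bash
python3 d.py 602.9 -226
```

```text
26.4667 [ 602.  -213.2   99.2] [ 3.139e+00 -3.000e-03  1.619e+00] F [ 0.6  0.2 -0.1] shift tool [-12.8   0.3]
```

Request:
{"method": "step_arm", "body": {"motion": [-0.008,0,0.005,0.001,-0.001,0,-0.003,0,0.015,0,0,0,0,0,0.01,0,0,0,0,0,0.003,0,0,0,0,0,0,0,0,0]}}

```text
time: 26.88
eef_pos: [606.4, -223.0, 70.2]
tool_rot: [3.132, -0.0, 1.625]
contact_force: [0.1, 0.0, -0.6]
opening: 0.999
```

```bash
python3 d.py 602.9 -226
```

```text
26.8833 [ 606.4 -223.    70.2] [ 3.132 -0.     1.625] F [ 0.1  0.  -0.6] shift tool [-2.8 -3.6]
```

Request:
{"method": "step_arm", "body": {"motion": [-0.002,-0.003,0.002,0.006,0,0,0,-0.001,0.002,0.002,0,0,0,0,0,0,0,0,0,0,0,0,0,0]}}

```text
time: 27.22
eef_pos: [603.4, -225.7, 68.3]
tool_rot: [3.138, 0.001, 1.625]
contact_force: [0.1, -0.7, 0.1]
opening: 1.001
```

```bash
python3 d.py 602.9 -226
```

```text
27.2167 [ 603.4 -225.7   68.3] [3.138e+00 1.000e-03 1.625e+00] F [ 0.1 -0.7  0.1] shift tool [-0.3 -0.5]
```

Descend 68 → 27.

Request:
{"method": "step_arm", "body": {"motion": [0,0,0.01,0.003,0,0,0,-0.001,0.013,0.001,0,0,0,-0.001,0.01,0,0,0,0,0,0.003,0,0,0,0,0,0,0,0,0]}}

```text
time: 27.63
eef_pos: [601.5, -225.6, 28.8]
tool_rot: [3.141, 0.001, 1.626]
contact_force: [-0.3, 0.2, 0.1]
opening: 1.002
```

```bash
python3 d.py 602.9 -226
```

```text
27.6333 [ 601.5 -225.6   28.8] [3.141e+00 1.000e-03 1.626e+00] F [-0.3  0.2  0.1] shift tool [-0.4  1.3]
```

Request:
{"method": "step_arm", "body": {"motion": [0,0.001,0.001,0,0,0,0,0,0,0,0,0,0,0,0,0,0,0,0,0,0,0,0,0,0,0,0,0,0,0,0,0,0,0,0,0], "jaw": 1, "force": 50}}

```text
time: 28.13
eef_pos: [602.1, -225.3, 27.4]
tool_rot: [-3.14, 0.0, 1.626]
contact_force: [-0.2, -0.1, -3.6]
opening: 0.73
```

```bash
python3 d.py 575 -60
```

```text
28.1333 [ 602.1 -225.3   27.4] [-3.14   0.     1.626] F [-0.2 -0.1 -3.6] shift tool [166.5 -18. ]
```

Request:
{"method": "step_arm", "body": {"motion": [0,0,-0.02,0,0,0,0,0,-0.035,0,0,0,0,0,-0.035,0,0,0,0.015,-0.002,-0.01,0,0,0,0.03,-0.003,0,0,0,0,0.035,-0.003,0,0,0,0,0.035,-0.003,0,0,0,0,0.03,-0.002,0,0,0,0.02,0.015,0,0,0,0,0.02,0,0,0,0,0,0,0,0,0,0,0,0]}}

```text
time: 29.05
eef_pos: [576.6, -57.9, 128.3]
tool_rot: [-3.137, -0.001, 1.581]
contact_force: [0.0, -1.0, -3.6]
opening: 0.728
```

```bash
python3 d.py 602.5 14
python3 - <<'E'
from triv import *
c=snap('wrist','w12.png');np.save('w12.npy',c,allow_pickle=True)
trivfit(c,'large_round_trivet')
E
```

```text
29.05 [576.6 -57.9 128.3] [-3.137e+00 -1.000e-03  1.581e+00] F [ 0.  -1.  -3.6] shift tool [71.7 26.7]
large_round_trivet [601.74  13.74] rms 0.36 332
```

View pics/w12.png

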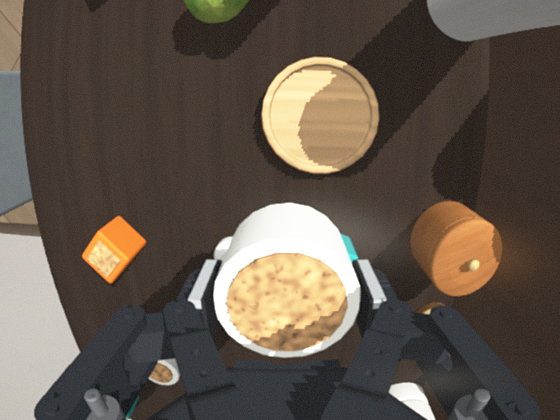

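Request:
{"method": "step_arm", "body": {"motion": [0.015,0.006,0,-0.003,0,0,0.03,0.011,0.01,-0.001,0,0,0.02,0.007,0.02,0,0,0,0.005,0.002,0.02,0,0,0,0,0,0.015,0,0,0,0,0,0.004,0,0,0,0,0,0,0,0,0]}}

```text
time: 29.68
eef_pos: [605.2, 3.4, 56.5]
tool_rot: [3.139, 0.004, 1.569]
contact_force: [0.4, -0.0, -3.1]
opening: 0.732
```

```bash
python3 d.py 601.8 13.8
```

```text
29.6833 [605.2   3.4  56.5] [3.139 0.004 1.569] F [ 0.4 -0.  -3.1] shift tool [10.4 -3.4]
```

Request:
{"method": "step_arm", "body": {"motion": [0.006,-0.002,0,0.001,0.002,0,0.003,-0.001,0.003,0.001,0.001,0,0,0,0.003,0,0,0,0,0,0,0,0,0]}}

```text
time: 30.02
eef_pos: [602.9, 9.2, 52.1]
tool_rot: [3.139, 0.002, 1.564]
contact_force: [-0.3, -0.4, -3.4]
opening: 0.733
```

```bash
python3 d.py 601.8 13.8
```

```text
30.0167 [602.9   9.2  52.1] [3.139e+00 2.000e-03 1.564e+00] F [-0.3 -0.4 -3.4] shift tool [ 4.6 -1.1]
```

Request:
{"method": "step_arm", "body": {"motion": [0.004,-0.001,0.005,0.001,0.001,0,0.001,0,0.006,0,0,0,0,0,0.003,0,0,0,0,0,0,0,0,0]}}

```text
time: 30.35
eef_pos: [602.9, 14.3, 38.4]
tool_rot: [3.137, 0.001, 1.564]
contact_force: [0.4, -0.1, -4.6]
opening: 0.728
```

```bash
python3 d.py 601.8 13.8
```

```text
30.35 [602.9  14.3  38.4] [3.137e+00 1.000e-03 1.564e+00] F [ 0.4 -0.1 -4.6] shift tool [-0.5 -1.1]
```

Request:
{"method": "step_arm", "body": {"motion": [0,0,0.003,0.003,0,0,0,0,0.001,0.001,0,0,0,0,0,0,0,0]}}

```text
time: 30.6
eef_pos: [602.8, 14.3, 33.6]
tool_rot: [-3.141, 0.001, 1.564]
contact_force: [0.5, 0.8, -2.7]
opening: 0.728
```

Request:
{"method": "step_arm", "body": {"motion": [0,0,0.0015,0,0,0,0,0,0.001,0,0,0,0,0,0,0,0,0]}}

```text
time: 30.85
eef_pos: [603.0, 14.3, 33.8]
tool_rot: [3.141, 0.001, 1.564]
contact_force: [-0.3, 0.5, -3.7]
opening: 0.735
```

Request:
{"method": "step_arm", "body": {"motion": [0,0,0.001,0,0,0,0,0,0,0,0,0]}}

```text
time: 31.02
eef_pos: [603.5, 14.2, 33.4]
tool_rot: [3.14, 0.0, 1.563]
contact_force: [-1.4, -0.2, -2.8]
opening: 0.731
```

```bash
python3 d.py 601.8 13.8
```

```text
31.0167 [603.5  14.2  33.4] [3.14  0.    1.563] F [-1.4 -0.2 -2.8] shift tool [-0.4 -1.7]
```

Resting on the floor. Release and rise, moving back toward a high view.

Request:
{"method": "step_arm", "body": {"motion": [0,0,0,0,0,0,0,0,0,0,0,0,0,0,0,0,0,0,0,0,0,0,0,0], "jaw": 0}}

```text
time: 31.35
eef_pos: [604.8, 14.2, 33.8]
tool_rot: [3.138, 0.0, 1.563]
contact_force: [0.3, -0.5, 0.4]
opening: 1.002
```

Request:
{"method": "step_arm", "body": {"motion": [0,0,-0.01,0,0,0,0,0,-0.03,0,0,0,0,0,-0.035,0,0,0,0,0,-0.035,0,0,0,0,0,-0.035,0,0,0,0,0,-0.035,0,0,0,0,0,-0.035,0,0,0,0,0,-0.02,0,0,0,0,0,0,0,0,0]}}

```text
time: 32.1
eef_pos: [602.1, 13.8, 284.5]
tool_rot: [3.139, 0.0, 1.563]
contact_force: [0.1, 0.4, -0.7]
opening: 0.997
```

```bash
python3 d.py 601.8 13.8
python3 - <<'E'
from triv import *
c=snap('wrist','w13.png');np.save('w13.npy',c,allow_pickle=True)
corkfit(c,(602,14),56,'r',26)
for n in ['scene','side']:
    c=snap(n,n+'F.png'); crop(c,n+'Fc.png',(255,240),110,3)
for n in ['stopper','lime']: print(n,[(place_of(n,'side')[:1])])
E
```

```text
32.1 [602.1  13.8 284.5] [3.139 0.    1.563] F [ 0.1  0.4 -0.7] shift tool [-0.  -0.3]
cork [604.37  12.14] rms 1.68 124 [288.69354839 173.98387097]
stopper [[{'pixel': [269.0, 210.5], 'score': 0.54}]]
lime [[{'pixel': [268.6, 273.9], 'score': 0.7}]]
```

View pics/w13.png

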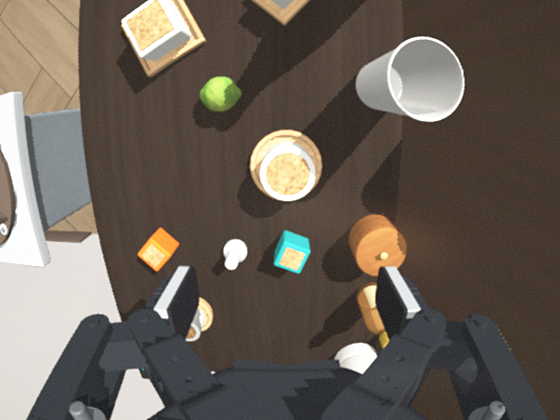

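View pics/sceneF.png

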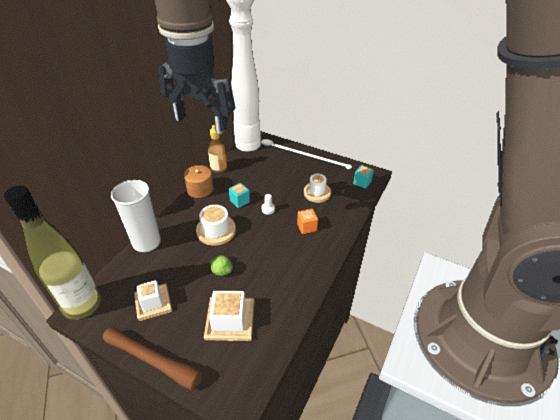

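View pics/sideF.png

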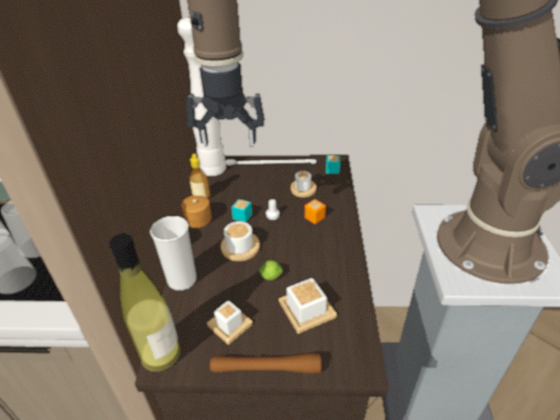

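Run:
```python
import cv2,numpy as np
a=cv2.imread('pics/sceneF.png');b=cv2.imread('pics/sideF.png')
def z(i,x,y): return cv2.resize(i[y-32:y+32,x-32:x+32],(200,200),interpolation=cv2.INTER_CUBIC)
cv2.imwrite('pics/fin.png',np.vstack([np.hstack([z(a,*p) for p in [(216,222),(317,187),(230,315),(153,298)]]),np.hstack([z(b,*p) for p in [(240,240),(303,184),(307,304),(230,320)]])]))
```

```text
(no output)
```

View pics/fin.png

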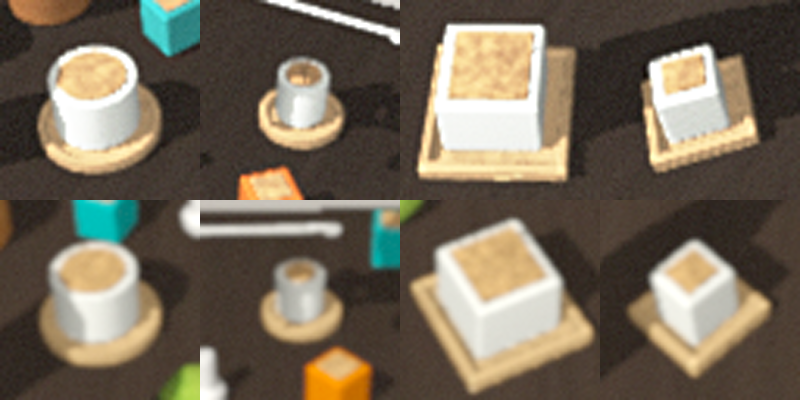

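All four pots sit flat and upright in the right recess, and the square ones run parallel to their trivets. I am handing in.

```bash
python3 -c "
from workcell import *
print(sign_off())"
```

```text
the job is handed in; nothing more can be done
None
```

I took both stacks apart and set each of the four white pots in its matching trivet. The job was handed in at about 32 s of robot time, with the gripper open about 285 mm up and touching nothing.

- **Seating:** In the last scene, side and wrist pictures all four pots stand upright and flat, each in the recess of its own shape and size. The wrist-camera fits put the pot centres about 1 to 3 mm from the trivet centres: small round 3 mm, large square 3 mm, small square under 1 mm, large round 3 mm. The recesses allow 7 to 8 mm.
- **Square pots:** The large square fitted at a yaw of 0.48, against 0.476 for its trivet. The small square was released at a tool angle matching its trivet's 0.83. A later fit of its lid read 0.72, but that fit was poor (1.7 px error), and the close crop shows its sides parallel to the recess.
- **Bystanders:** I steered clear of the lime and the stopper, and they look unmoved. The side camera put the lime within about 3 px and the stopper within about 6 px of the start. That is within the detector's scatter, so it does not rule out a movement of a few millimetres.
- **Camera disagreement:** The fixed cameras put the trivets 5 to 10 mm away from where the wrist camera did. I used the wrist camera for every placing, and the pots came to rest at the expected heights.

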